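# Fit the missing blade gauges

## Robot

A 7-joint arm with a two-finger parallel gripper is mounted at the origin on the work surface. World frame = base frame: x ahead of the robot, y to its left, z up, the work surface at z = 0. Lengths are in m, angles in rad, forces in N, time in s.
With the tool pointing down it reaches from about 0.35 to 0.9 m from the base axis. Payload 8.1 kg.
Tool frame: the origin (TCP) lies at the very end of the fingers, on their centre line; the grasp point (between the pads) lies 19 mm behind it (arm.tcp_to_grasp is the z of the grasp point in the tool frame, in m); z points along the fingers, y is the line along which they close (so a half turn about z gives the same grasp; the last joint's range is limited). The gripper opens to 92 mm and grips with 3 to 60 N. Pads are 19 mm wide; open, the fingers measure 130 mm over their backs; the gripper's body (75 mm by 190 mm) begins 47 mm behind the grasp point.
Start: joints at [1.107, 0.434, 0.025, 1.573, -0.012, 1.134, -0.075], TCP at [0.221, -0.585, 0.227] pointing down, gripper open.
Joint ranges: [-2.62, 2.62], [-0.44, 2.09], [-1.27, 1.32], [0.08, 2.57], [-1.32, 4.46], [0.12, 2], [-2.74, 2.74]. Speed limits (rad/s): [2.22, 2.22, 3.01, 3.01, 3.14, 3.14, 3.14].

## Interface

Orientations are given as a rotation vector (axis times angle).
In Python, from cell import readout, vision, sign_off, arm gives the robot as it stands. The module is installed in compiled form; this text tells all that it offers.
- The arm moves only by the shell command python3 -m creep 'ROWS' [FORCE]. ROWS is JSON, a list of rows, each a list of 5 numbers: the shift along the tool's x, y, z in units of 4 cm (1.0 is 4 cm), then the turn about the tool's z in units of 4 degrees (1.0 is 4 degrees), then the opening, from 0 (shut) to 1 (fully open). A call has 1 to 12 rows; each row shifts and turns the commanded pose from where the row before left it, along the tool's axes as they then stand; what a row does not reach is not made up. A row lasts 1/8 s, in which the tool goes at most 62.5 mm and 10.7 degrees, less where a joint would pass 70% of its speed; a pose out of reach is approached as far as the arm can. A call with a number of a shift or a turn outside -1 to 1 is refused whole. A call with a gripper value outside its range is refused whole. The fingers move at their own pace and stop on an object; FORCE is the grip in N (left out, the last holds). Time passes only in rows, so rows that do not move let the fingers close. It gives the time, the measured TCP pose, the force, the opening and the grip force at its end, in the units of the state.
- readout.observe(): the state, without advancing time (a new reading comes with each control period).
- vision.get_image(name): name is "side" or "top" or "wrist"; returns a dict with "pixels" (480x640x3 uint8, blue, green, red), "z_map" (480x640 float32, m along the optical axis (not along the pixel's ray), 0 where there is no reading), "camera_matrix" (3x3 intrinsics, pixels), "position" and "rotation" of the camera in the world. Camera axes: x right, y up, looking along -z (the intrinsics and any distortion apply to the point x, -y, -z); pixel columns grow to the right and rows downward; lengths in m; the calibration is good to about 2 mm. The wrist camera is an equidistant fisheye: a pixel r from the principal point sees the ray r / f radians off the axis. A picture is of the moment at which its call begins.
- sign_off(): hands the job in; it is judged then, once.
The state is a dict: "clock": time; "joints": joint angles; "dq": joint speeds; "joint_efforts": joint torques, N m; "position": TCP position; "ee_rot": TCP orientation; "force": force on the tool from outside, world axes, zero at the start; "ft_torque": the same for the moment, N m; "width": opening from 0.0 (shut) to 1.0 (fully open); "gripper_force": force on a finger pad.
Only numpy, scipy, OpenCV 4.12 (cv2) and the standard library are available. Lean on these libraries where they do the work, as an engineer would, in place of code of your own. Each camera call takes 0.05 s, during which the arm holds its last target. There are 200 camera calls.

## Task

Two of the four slanted heater holders have no gauge: take spare gauges upright from the rack and push one blade into each empty holder until its red line is level with the slot's rim, straight along the slot and no deeper, like the gauges already fitted. Leave the fitted gauges, the third spare in the rack and everything else on the bench as they are.

Things in the scene. Friction and masses are not known exactly. Their poses are not given: they have to be found in the camera images.
- gauge_1: flat gauge 150 mm long, 90 g; origin: centre of the red line on its blade. +z along it to the handle, y across the blade's width, x through its thickness. Steel blade 24 (y) x 5 (x) from z = +25 to the tip at z = -55 (last 10 mm 18 x 3.5); yellow handle 30 (y) x 20 (x), z = +25 to +95, alike on both faces. A spare upright in the rack, or already in a holder.
- gauge_2: flat gauge 150 mm long, 90 g; origin: centre of the red line on its blade. +z along it to the handle, y across the blade's width, x through its thickness. Steel blade 24 (y) x 5 (x) from z = +25 to the tip at z = -55 (last 10 mm 18 x 3.5); yellow handle 30 (y) x 20 (x), z = +25 to +95, alike on both faces. A spare upright in the rack, or already in a holder.
- gauge_3: flat gauge 150 mm long, 90 g; origin: centre of the red line on its blade. +z along it to the handle, y across the blade's width, x through its thickness. Steel blade 24 (y) x 5 (x) from z = +25 to the tip at z = -55 (last 10 mm 18 x 3.5); yellow handle 30 (y) x 20 (x), z = +25 to +95, alike on both faces. A spare upright in the rack, or already in a holder.
- gauge_4: flat gauge 150 mm long, 90 g; origin: centre of the red line on its blade. +z along it to the handle, y across the blade's width, x through its thickness. Steel blade 24 (y) x 5 (x) from z = +25 to the tip at z = -55 (last 10 mm 18 x 3.5); yellow handle 30 (y) x 20 (x), z = +25 to +95, alike on both faces. A spare upright in the rack, or already in a holder.
- gauge_5: flat gauge 150 mm long, 90 g; origin: centre of the red line on its blade. +z along it to the handle, y across the blade's width, x through its thickness. Steel blade 24 (y) x 5 (x) from z = +25 to the tip at z = -55 (last 10 mm 18 x 3.5); yellow handle 30 (y) x 20 (x), z = +25 to +95, alike on both faces. A spare upright in the rack, or already in a holder.
- mouth_1 (a point): centre of a heater holder's slot mouth, level with its rim; +z points out of the slot, 29 deg from vertical away from the robot; y along the slot's width, x across the gap. Slot 27 wide (36 at the rim), 75 deep; two sprung copper jaws 3 mm apart (lead-in 18 at the rim) hold a blade at any depth. White head 44 (x) x 52 (y). Empty or holding a gauge.
- mouth_2 (a point): centre of a heater holder's slot mouth, level with its rim; +z points out of the slot, 36 deg from vertical away from the robot; y along the slot's width, x across the gap. Slot 27 wide (36 at the rim), 75 deep; two sprung copper jaws 3 mm apart (lead-in 18 at the rim) hold a blade at any depth. White head 44 (x) x 52 (y). Empty or holding a gauge.
- mouth_3 (a point): centre of a heater holder's slot mouth, level with its rim; +z points out of the slot, 41 deg from vertical away from the robot; y along the slot's width, x across the gap. Slot 27 wide (36 at the rim), 75 deep; two sprung copper jaws 3 mm apart (lead-in 18 at the rim) hold a blade at any depth. White head 44 (x) x 52 (y). Empty or holding a gauge.
- mouth_4 (a point): centre of a heater holder's slot mouth, level with its rim; +z points out of the slot, 33 deg from vertical away from the robot; y along the slot's width, x across the gap. Slot 27 wide (36 at the rim), 75 deep; two sprung copper jaws 3 mm apart (lead-in 18 at the rim) hold a blade at any depth. White head 44 (x) x 52 (y). Empty or holding a gauge.
- rack: fixed green rack block 175 (x) x 54 (y) x 50 (z) mm; origin under its centre. Three pockets 8 (x) x 27 (y) mm, 44 mm deep, at x = -60, 0, +60 mm, a spare gauge standing upright in each, its blade's width along the rack's y, red line 11 mm above the rack's top
- baseplate: fixed dark steel plate 100 x 450 x 8 mm carrying the four holders in a row along its y, about 120 mm apart; origin under its centre
- tray: fixed blue open tray 170 x 100 x 35 mm; origin under its centre
- valve: brass fitting 42 mm across, 62 mm high, standing in the blue tray; origin under its centre
- jar: amber jar with black cap, 48 mm across, 65 mm high, standing in the blue tray; origin under its centre
- beaker: clear beaker 64 mm across, 85 mm high, on the table; origin under its centre
- wrench: steel wrench 170 mm long lying on the table along its x; origin at its middle, underneath
- flowmeter: flow meter: black box 85 x 70 x 45 mm with an upright clear tube to 205 mm; origin under the box's centre
- bottle: white bottle with red cap, 68 mm across, 190 mm high; origin under its centre
Things that resemble listed ones, but are neither listed nor needed, are in the scene too. Leave any turquoise look-alike of the gauge_3 alone.

How it is judged:
At the end, for the whole second after the job is handed in: Each holder that was empty holds a spare at rest: red line within 5 mm of the rim along the slot, within 5 mm of the slot's centre, aligned within 0.12 rad. The third spare stands in the rack within 12 mm and 0.12 rad of upright; the gauges fitted before are within 8 mm of their start (((z of gauge_1 in the frame of mouth_1 between -0.005 and 0.005 m and x of gauge_1 in the frame of mouth_1 between -0.005 and 0.005 m and y of gauge_1 in the frame of mouth_1 between -0.005 and 0.005 m and angle between the z axis of gauge_1 and the z axis of mouth_1, either way round below 0.12 rad and linear speed of each of gauge_1, gauge_3 below 0.02 m/s and z of gauge_3 in the frame of mouth_3 between -0.005 and 0.005 m and x of gauge_3 in the frame of mouth_3 between -0.005 and 0.005 m and y of gauge_3 in the frame of mouth_3 between -0.005 and 0.005 m and angle between the z axis of gauge_3 and the z axis of mouth_3, either way round below 0.12 rad and distance of gauge_4 from where it was at the start of the episode below 0.012 m and angle between gauge_4's own z axis and vertical below 0.12 rad) or (z of gauge_1 in the frame of mouth_1 between -0.005 and 0.005 m and x of gauge_1 in the frame of mouth_1 between -0.005 and 0.005 m and y of gauge_1 in the frame of mouth_1 between -0.005 and 0.005 m and angle between the z axis of gauge_1 and the z axis of mouth_1, either way round below 0.12 rad and linear speed of each of gauge_1, gauge_4 below 0.02 m/s and z of gauge_4 in the frame of mouth_3 between -0.005 and 0.005 m and x of gauge_4 in the frame of mouth_3 between -0.005 and 0.005 m and y of gauge_4 in the frame of mouth_3 between -0.005 and 0.005 m and angle between the z axis of gauge_4 and the z axis of mouth_3, either way round below 0.12 rad and distance of gauge_3 from where it was at the start of the episode below 0.012 m and angle between gauge_3's own z axis and vertical below 0.12 rad) or (z of gauge_3 in the frame of mouth_1 between -0.005 and 0.005 m and x of gauge_3 in the frame of mouth_1 between -0.005 and 0.005 m and y of gauge_3 in the frame of mouth_1 between -0.005 and 0.005 m and angle between the z axis of gauge_3 and the z axis of mouth_1, either way round below 0.12 rad and linear speed of each of gauge_3, gauge_1 below 0.02 m/s and z of gauge_1 in the frame of mouth_3 between -0.005 and 0.005 m and x of gauge_1 in the frame of mouth_3 between -0.005 and 0.005 m and y of gauge_1 in the frame of mouth_3 between -0.005 and 0.005 m and angle between the z axis of gauge_1 and the z axis of mouth_3, either way round below 0.12 rad and distance of gauge_4 from where it was at the start of the episode below 0.012 m and angle between gauge_4's own z axis and vertical below 0.12 rad) or (z of gauge_3 in the frame of mouth_1 between -0.005 and 0.005 m and x of gauge_3 in the frame of mouth_1 between -0.005 and 0.005 m and y of gauge_3 in the frame of mouth_1 between -0.005 and 0.005 m and angle between the z axis of gauge_3 and the z axis of mouth_1, either way round below 0.12 rad and linear speed of each of gauge_3, gauge_4 below 0.02 m/s and z of gauge_4 in the frame of mouth_3 between -0.005 and 0.005 m and x of gauge_4 in the frame of mouth_3 between -0.005 and 0.005 m and y of gauge_4 in the frame of mouth_3 between -0.005 and 0.005 m and angle between the z axis of gauge_4 and the z axis of mouth_3, either way round below 0.12 rad and distance of gauge_1 from where it was at the start of the episode below 0.012 m and angle between gauge_1's own z axis and vertical below 0.12 rad) or (z of gauge_4 in the frame of mouth_1 between -0.005 and 0.005 m and x of gauge_4 in the frame of mouth_1 between -0.005 and 0.005 m and y of gauge_4 in the frame of mouth_1 between -0.005 and 0.005 m and angle between the z axis of gauge_4 and the z axis of mouth_1, either way round below 0.12 rad and linear speed of each of gauge_4, gauge_1 below 0.02 m/s and z of gauge_1 in the frame of mouth_3 between -0.005 and 0.005 m and x of gauge_1 in the frame of mouth_3 between -0.005 and 0.005 m and y of gauge_1 in the frame of mouth_3 between -0.005 and 0.005 m and angle between the z axis of gauge_1 and the z axis of mouth_3, either way round below 0.12 rad and distance of gauge_3 from where it was at the start of the episode below 0.012 m and angle between gauge_3's own z axis and vertical below 0.12 rad) or (z of gauge_4 in the frame of mouth_1 between -0.005 and 0.005 m and x of gauge_4 in the frame of mouth_1 between -0.005 and 0.005 m and y of gauge_4 in the frame of mouth_1 between -0.005 and 0.005 m and angle between the z axis of gauge_4 and the z axis of mouth_1, either way round below 0.12 rad and linear speed of each of gauge_4, gauge_3 below 0.02 m/s and z of gauge_3 in the frame of mouth_3 between -0.005 and 0.005 m and x of gauge_3 in the frame of mouth_3 between -0.005 and 0.005 m and y of gauge_3 in the frame of mouth_3 between -0.005 and 0.005 m and angle between the z axis of gauge_3 and the z axis of mouth_3, either way round below 0.12 rad and distance of gauge_1 from where it was at the start of the episode below 0.012 m and angle between gauge_1's own z axis and vertical below 0.12 rad)) and distance of each of gauge_2, gauge_5 from where it was at the start of the episode below 0.008 m); the robot touches nothing.
It fails at once if a gauge that was already fitted is shifted by more than 15 mm (distance of any of gauge_2, gauge_5 from where it was at the start of the episode above 0.015 m).
It fails at once if a bystander on the bench (valve, jar, beaker, wrench, flow meter, bottle) is moved more than 30 mm (distance of any of valve, jar, beaker, wrench, flowmeter, bottle from where it was at the start of the episode above 0.03 m).
It also fails if it takes over 72 s, if anything falls off the work surface, if the arm or the gripper's body presses on something with over 40 N, if the wrist force passes 120 N, or if a joint passes its speed limit or range.

## Working session

There is one attempt and no reset: what is moved stays moved. The work goes in short steps, Python scripts to look and compute and a shell command to move; the robot and the scene stay as the last step left them, time stands still between calls to the robot, and variables do not carry over. Pictures are saved under pics/ and viewed, at most 12 in all, crops included, and the job is handed in when it is done.

```bash
mkdir -p pics; cat > h.py <<'E'
import numpy as np, cv2, pickle
from scipy.spatial.transform import Rotation as R
def grab(n):
    from cell import vision
    d=vision.get_image(n); pickle.dump(d,open(n+'.pkl','wb')); return d
def load(n): return pickle.load(open(n+'.pkl','rb'))
def pts(d):
    K=np.array(d['camera_matrix']);z=d['z_map']
    v,u=np.mgrid[0:480,0:640]
    P=np.stack([(u-K[0,2])/K[0,0]*z,-(v-K[1,2])/K[1,1]*z,-z],-1)
    Rm=np.array(d['rotation'])
    if Rm.shape!=(3,3): Rm=R.from_rotvec(Rm).as_matrix()
    return P@Rm.T+np.array(d['position'])
E
python3 - <<'E'
from h import *
from cell import readout,arm
for n in('side','top'):
    d=grab(n); cv2.imwrite(f'pics/{n}0.png',d['pixels']); print(n,d['position'],d['rotation'],d['camera_matrix'])
print(readout.observe(), arm.tcp_to_grasp)
E
```

```text
side [0.19864759 0.9397799  1.05067502] [ 0.21053381 -1.07287105 -2.53620431] [[535.00474395   0.         323.55140936]
 [  0.         535.00474395 244.97601649]
 [  0.           0.           1.        ]]
top [0.42598344 0.03261671 0.9794615 ] [ 0.16956201 -0.13516975 -1.59500336] [[456.90617336   0.         311.63707378]
 [  0.         456.90617336 244.14744644]
 [  0.           0.           1.        ]]
{'clock': 0.1, 'joints': array([ 1.10744704,  0.43516126,  0.02499788,  1.5739526 , -0.01161239,
        1.13400333, -0.07509881]), 'dq': array([-0.00101386, -0.00120686,  0.00145093, -0.00118138, -0.00030491,
       -0.00067951, -0.00035133]), 'joint_efforts': array([ 1.75900786e-03, -6.69129324e+01,  9.87158194e-01, -3.15147328e+01,
       -6.05696230e-02,  3.74564377e-02,  5.57398334e-05]), 'position': array([ 0.22040027, -0.58438764,  0.22603948]), 'ee_rot': array([-3.08934460e+00, -5.63210855e-01,  5.80226560e-04]), 'force': array([-0.31409006, -0.06369563, -0.0814417 ]), 'ft_torque': array([-0.0322701 ,  0.00017453, -0.00253163]), 'gripper_force': 0.0, 'width': 0.9994088535383009} -0.0188
```

View pics/side0.png

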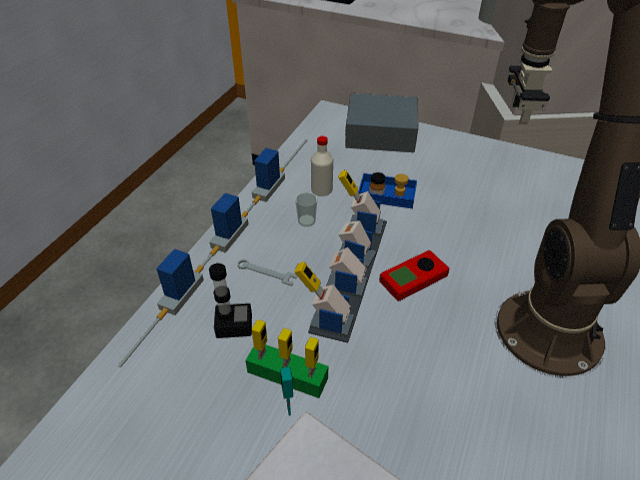

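View pics/top0.png

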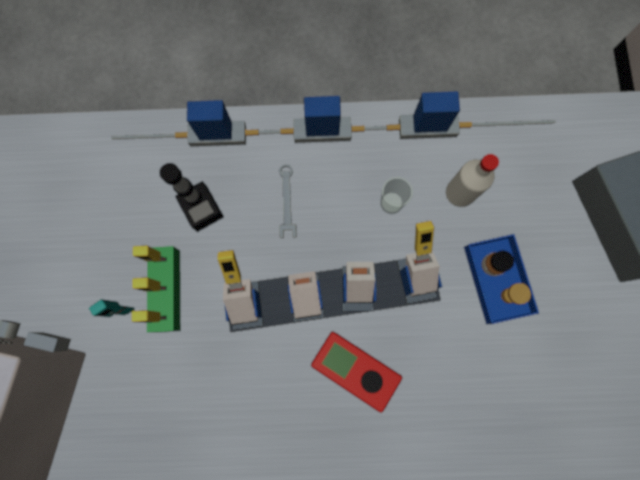

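```bash
python3 - <<'E'
from h import *
d=load('top');P=pts(d);hsv=cv2.cvtColor(d['pixels'],cv2.COLOR_BGR2HSV)
z=P[...,2]
def plane(m):
    Q=P[m]
    for i in range(6):
        c=Q.mean(0);n=np.linalg.svd(Q-c)[2][2];n*=np.sign(n[2]);
        r=(Q-c)@n; Q=Q[abs(r)<max(.0015,1.5*r.std())] if i<5 else Q
    return c,n,len(Q)
for nm in('top',):
  for (u,v) in [(240,303),(305,295),(360,283),(422,275)]:
    m=np.zeros((480,640),bool);m[v-28:v+28,u-20:u+22]=1
    m&=(hsv[...,1]<70)&(hsv[...,2]>120)&(z>.06)
    c,n,k=plane(m);print((u,v),c.round(4),n.round(3),k,'tilt',np.degrees(np.arccos(n[2])).round(1),'az',np.degrees(np.arctan2(n[1],n[0])).round(1), 'zrange',z[m].min(),z[m].max())
# yellow handles
y=((hsv[...,0]>18)&(hsv[...,0]<32)&(hsv[...,1]>150)&(hsv[...,2]>80)).astype(np.uint8)
n,l,s,c=cv2.connectedComponentsWithStats(y)
for i in range(1,n):
    if s[i,4]>40:
        Q=P[l==i];t=Q[Q[:,2]>Q[:,2].max()-.008];print('yel',c[i].round(),s[i,4],'top',t.mean(0).round(4),t.min(0).round(3),t.max(0).round(3))
g=((hsv[...,0]>45)&(hsv[...,0]<75)&(hsv[...,1]>150)).astype(np.uint8);n,l,s,c=cv2.connectedComponentsWithStats(g);i=1+s[1:,4].argmax()
Q=P[(l==i)];Q=Q[(Q[:,2]>.045)&(Q[:,2]<.055)];r=cv2.minAreaRect((Q[:,:2]*1000).astype(np.float32));print('rack',r,Q[:,2].mean(),cv2.boxPoints(r))
for nm,(u0,u1,v0,v1) in dict(flow=(155,225,155,235),turq=(85,118,295,320)).items():
    q=P[v0:v1,u0:u1].reshape(-1,3);q=q[q[:,2]>.03];print(nm,q.min(0).round(3),q.max(0).round(3), q[q[:,2]>q[:,2].max()-.03].mean(0).round(3))
# crops
im=cv2.resize(d['pixels'][225:340,200:450],None,fx=3.1,fy=3.1,interpolation=cv2.INTER_CUBIC)
s=cv2.resize(load('side')['pixels'][150:420,230:400],None,fx=2.2,fy=2.2,interpolation=cv2.INTER_CUBIC)
cv2.imwrite('pics/t1.png',im);cv2.imwrite('pics/s1.png',s);print(im.shape,s.shape)
E
```

```text
(240, 303) [0.4858 0.1925 0.1106] [-0.625  0.774  0.101] 474 tilt 84.2 az 128.9 zrange 0.06011176550886721 0.9794615022125305
(305, 295) [0.4977 0.0662 0.0997] [-0.234  0.972  0.019] 547 tilt 88.9 az 103.5 zrange 0.06009513898084384 0.9794615022125305
(360, 283) [ 0.5223 -0.0419  0.0968] [-0.089 -0.993  0.078] 442 tilt 85.5 az -95.1 zrange 0.06000259563552002 0.9794615022125305
(422, 275) [ 0.5344 -0.1592  0.1061] [ 0.507 -0.826  0.245] 405 tilt 75.8 az -58.5 zrange 0.060163089143758675 0.9794615022125305
yel [423. 237.] 335 top [0.426  0.0326 0.9795] [0.426 0.033 0.979] [0.426 0.033 0.979]
yel [143. 251.] 76 top [0.5844 0.3609 0.1543] [0.576 0.352 0.15 ] [0.593 0.374 0.157]
yel [229. 266.] 333 top [0.426  0.0326 0.9795] [0.426 0.033 0.979] [0.426 0.033 0.979]
yel [145. 284.] 46 top [0.5233 0.3551 0.1538] [0.516 0.349 0.15 ] [0.533 0.369 0.158]
rack ((597.4064331054688, 340.8316650390625), (0.0, 0.0), 0.0) 0.045569204007178676 [[597.40643 340.83167]
 [597.40643 340.83167]
 [597.40643 340.83167]
 [597.40643 340.83167]]
flow [0.426 0.033 0.03 ] [0.757 0.342 0.979] [0.426 0.033 0.979]
turq [0.426 0.033 0.048] [0.499 0.461 0.979] [0.426 0.033 0.979]
(356, 775, 3) (594, 374, 3)
```

View pics/t1.png

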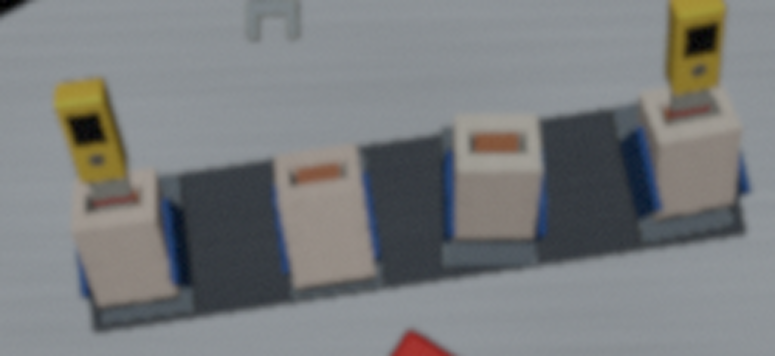

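```bash
python3 -m creep '[[0,0,-0.95,0.875,1],[0,0,-0.95,0.875,1],[0,0,-0.95,0.875,1],[0,0,-0.95,0.875,1],[0.47,-1,0,0,1],[0.47,-1,0,0,1],[0.47,-1,0,0,1],[0.47,-1,0,0,1],[0.47,-1,0,0,1],[0.47,-1,0,0,1],[0.47,-1,0,0,1],[0.47,-1,0,0,1]]' 25; python3 -m creep '[[0.47,-1,0,0,1],[0.47,-1,0,0,1],[0.47,-1,0,0,1],[0.47,-1,0,0,1],[0.47,-1,0,0,1],[0.47,-1,0,0,1],[0,0,0,0,1],[0,0,0,0,1]]'
python3 - <<'E'
from h import *
d=grab('wrist');cv2.imwrite('pics/w1.png',d['pixels']);print(d['position'],d['rotation'],d['camera_matrix'])
E
```

```text
clock: 1.6
position: [0.3329, -0.2479, 0.3785]
ee_rot: [-3.136, -0.183, 0.001]
force: [1.0, 0.5, -0.1]
width: 0.997
gripper_force: 0.0
clock: 2.6
position: [0.4167, 0.0015, 0.3784]
ee_rot: [3.136, 0.183, -0.001]
force: [0.0, -0.1, -0.4]
width: 1.0
gripper_force: 0.0
[0.49299702 0.00960931 0.53640919] [-0.23600218  0.20974556 -1.44247476] [[371.64829954   0.         315.34894716]
 [  0.         371.64829954 243.71999653]
 [  0.           0.           1.        ]]
```

View pics/w1.png

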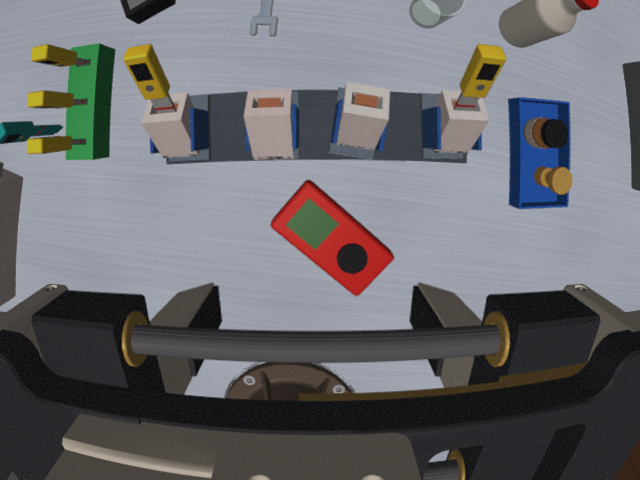

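```bash
cat >> h.py <<'E'
def fpts(d,uv,z=None):  # fisheye rays; returns world points using z_map (along optical axis)
    K=np.array(d['camera_matrix']);o=[]
    Rm=R.from_rotvec(d['rotation']).as_matrix() if np.shape(d['rotation'])==(3,) else np.array(d['rotation'])
    for u,v in uv:
        x=(u-K[0,2])/K[0,0];y=(v-K[1,2])/K[1,1];r=np.hypot(x,y)+1e-9
        t=np.array([np.sin(r)*x/r,-np.sin(r)*y/r,-np.cos(r)])
        zz=d['z_map'][int(round(v)),int(round(u))]
        o.append(Rm@(t/np.cos(r)*zz)+d['position'] if zz>0 else np.full(3,np.nan))
    return np.array(o)
E
python3 - <<'E'
from h import *
d=load('wrist')
a=cv2.resize(d['pixels'][78:168,240:400],None,fx=5,fy=5,interpolation=cv2.INTER_CUBIC)
cv2.imwrite('pics/w1c.png',a)
z=d['z_map'];print((z[80:165,240:400]>0).mean())
for (u0,u1,v0,v1) in [(246,296,88,158),(334,390,80,150)]:
    uv=[(u,v) for u in range(u0,u1) for v in range(v0,v1)]
    p=fpts(d,uv);hsv=cv2.cvtColor(d['pixels'],cv2.COLOR_BGR2HSV)
    # normal-based: candidate planes via RANSAC on white pts
    m=np.array([hsv[v,u,1]<70 and hsv[v,u,2]>110 for u,v in uv])&np.isfinite(p[:,0])&(p[:,2]>.05)
    Q=p[m];rng=np.random.default_rng(0)
    for rep in range(3):
        best=None
        for _ in range(800):
            s=Q[rng.choice(len(Q),3)];n=np.cross(s[1]-s[0],s[2]-s[0]);L=np.linalg.norm(n)
            if L<1e-5: continue
            n/=L;i=abs((Q-s[0])@n)<.0015
            if best is None or i.sum()>best.sum():best=i
        c=Q[best].mean(0);n=np.linalg.svd(Q[best]-c)[2][2];n*=np.sign(n[2])
        print(best.sum(),len(Q),c.round(4),n.round(3),'tilt',np.degrees(np.arccos(n[2])).round(1),'az',np.degrees(np.arctan2(n[1],n[0])).round(1));Q=Q[~best]
E
```

```text
0.9950735294117647
1826 2735 [0.4883 0.0631 0.0931] [-0.746 -0.091  0.659] tilt 48.8 az -173.0
803 909 [0.5287 0.0681 0.1042] [0.661 0.08  0.746] tilt 41.7 az 6.9
35 106 [0.488  0.0677 0.094 ] [-0.73  -0.173  0.661] tilt 48.6 az -166.7
1360 2401 [ 0.5082 -0.0431  0.0866] [-0.875  0.028  0.483] tilt 61.1 az 178.2
897 1041 [ 0.5441 -0.0439  0.1045] [ 0.481 -0.011  0.877] tilt 28.8 az -1.4
53 144 [ 0.5428 -0.0456  0.1029] [ 0.489 -0.013  0.872] tilt 29.3 az -1.6
```

View pics/w1c.png

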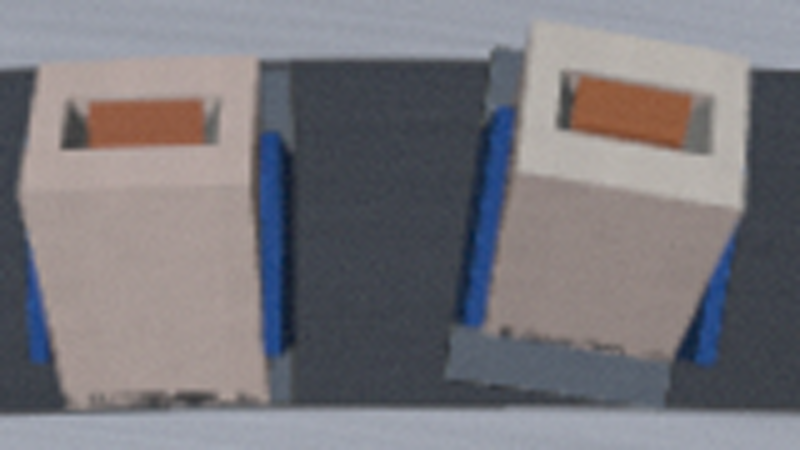

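```bash
python3 - <<'E'
from h import *
d=load('wrist');K=d['camera_matrix'];Rm=R.from_rotvec(d['rotation']).as_matrix()
def onplane(uv,c,n):
    o=[]
    for u,v in uv:
        x=(u-K[0,2])/K[0,0];y=(v-K[1,2])/K[1,1];r=np.hypot(x,y)
        t=Rm@np.array([np.sin(r)*x/r,-np.sin(r)*y/r,-np.cos(r)])
        o.append(d['position']+t*((c-d['position'])@n)/(t@n))
    return np.array(o)
for nm,slot,rim,c,n in [('m3',[(65,98),(220,98),(218,146),(62,150)],[(38,65),(258,58),(253,190),(20,190)],[0.5287,0.0681,0.1042],[0.661,0.08,0.746]),
 ('m1',[(563,72),(712,97),(710,153),(560,130)],[(532,22),(748,62),(742,208),(515,172)],[0.5441,-0.0439,0.1045],[0.481,-0.011,0.877])]:
    for q in (slot,rim):
        p=onplane(np.array(q)/5+[240,78]-0.4,np.array(c),np.array(n))
        y=(p[0]-p[1]+p[3]-p[2]);print(nm,p.mean(0).round(4),'yaw',np.degrees(np.arctan2(-y[0],y[1])).round(1),'w',np.linalg.norm(p[0]-p[1]).round(4),np.linalg.norm(p[2]-p[3]).round(4),'h',np.linalg.norm(p[0]-p[3]).round(4),np.linalg.norm(p[1]-p[2]).round(4))
d=load('top');P=pts(d);hsv=cv2.cvtColor(d['pixels'],cv2.COLOR_BGR2HSV)
m=(hsv[...,0]>45)&(hsv[...,0]<75)&(hsv[...,1]>120)&(abs(P[...,2]-.05)<.004)&(d['z_map']>0)
r=cv2.minAreaRect((P[m][:,:2]*1000).astype(np.float32));print('rack',m.sum(),r,cv2.boxPoints(r).round(1).tolist())
for nm,(u0,u1,v0,v1) in dict(flow=(155,225,155,235),turq=(85,118,295,320)).items():
    q=P[v0:v1,u0:u1].reshape(-1,3);q=q[(q[:,2]>.02)&(q[:,2]<.3)];print(nm,q.min(0).round(3),q.max(0).round(3), q[q[:,2]>q[:,2].max()-.03].mean(0).round(3))
E
```

```text
m3 [0.5271 0.0684 0.1055] yaw 5.5 w 0.0365 0.0356 h 0.018 0.0164
m3 [0.5271 0.0682 0.1056] yaw 5.8 w 0.0525 0.0524 h 0.043 0.0451
m1 [ 0.5429 -0.044   0.1051] yaw -0.5 w 0.0352 0.0348 h 0.0166 0.0161
m1 [ 0.5427 -0.0437  0.1053] yaw -1.2 w 0.0518 0.052 h 0.0433 0.042
rack 1374 ((526.3681030273438, 362.9450988769531), (168.95709228515625, 51.0364875793457), 1.875592589378357) [[441.1000061035156, 385.70001220703125], [442.79998779296875, 334.70001220703125], [611.5999755859375, 340.20001220703125], [610.0, 391.20001220703125]]
flow [0.653 0.244 0.02 ] [0.757 0.342 0.207] [0.716 0.299 0.202]
turq [0.469 0.427 0.048] [0.499 0.461 0.151] [0.483 0.44  0.143]
```

```bash
python3 -m creep '[[0.525,-0.8535,0,0,1],[0.525,-0.8535,0,0,1],[0.525,-0.8535,0,0,1],[0.525,-0.8535,0,0,1],[0.525,-0.8535,0,0,1],[0.525,-0.8535,0,0,1],[0.525,-0.8535,0,0,1],[0.525,-0.8535,0,0,1],[0.525,-0.8535,0,0,1],[0.525,-0.8535,0,0,1],[0,0,0.9,0.6,1],[0,0,0.9,0.6,1]]'; python3 -m creep '[[0,0,0.9,0,1],[0,0,0.5,0,1],[0,0,0,0,1],[0,0,0,0,1]]'
python3 - <<'E'
from h import *
d=grab('wrist');cv2.imwrite('pics/w2.png',d['pixels'])
E
```

```text
clock: 4.15
position: [0.5869, 0.3646, 0.3052]
ee_rot: [3.141, 0.047, 0.0]
force: [0.2, 0.2, -0.4]
width: 0.999
gripper_force: 0.0
clock: 4.65
position: [0.5868, 0.365, 0.2518]
ee_rot: [-3.141, -0.049, -0.002]
force: [0.2, 0.4, -0.2]
width: 0.999
gripper_force: 0.0
```

View pics/w2.png

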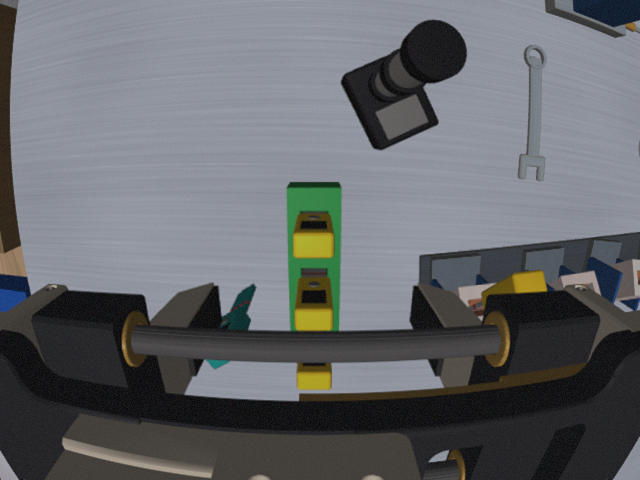

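```bash
python3 - <<'E'
from h import *
d=load('wrist')
for c in [[(294,236),(333,236),(333,257),(294,257)],[(295,307),(333,307),(333,329),(295,329)]]:
    c=np.array(c,float);i=c.mean(0)+(c-c.mean(0))*.7
    p=fpts(d,i);print(p.mean(0).round(4),'yaw',np.degrees(np.arctan2(-(p[0]-p[1])[0],(p[0]-p[1])[1])).round(1),p[:,2].round(4))
E
```

```text
[0.5863 0.3655 0.1564] yaw 2.8 [0.1554 0.1565 0.1572 0.1566]
[0.5287 0.3633 0.156 ] yaw -0.4 [0.1562 0.1546 0.1564 0.1566]
```

```bash
python3 -m creep '[[0,0,0.9,0,1],[0,0,0.9,0,1],[0,0,0.9,0,1],[0,0,0.9,0,1],[0,0,0,0,1],[0,0,0,0,0.2],[0,0,0,0,0.2],[0,0,0,0,0.2],[0,0,0,0,0.2],[0,0,0,0,0.2]]' 25
```

```text
clock: 5.95
position: [0.586, 0.3655, 0.1069]
ee_rot: [-3.141, -0.051, -0.0]
force: [-0.4, 0.3, -1.1]
width: 0.503
gripper_force: 0.0
```

```bash
python3 -m creep '[[0,0,0,0,0.2],[0,0,0,0,0.2],[0,0,0,0,0.2],[0,0,0,0,0.2],[0,0,0,0,0.2],[0,0,-0.5,0,0.2],[0,0,-1,0,0.2],[0,0,-1,0,0.2],[0,0,0,0,0.2]]' 25
```

```text
clock: 7.08
position: [0.5874, 0.3672, 0.2123]
ee_rot: [-3.137, -0.051, -0.01]
force: [0.1, -0.2, -1.3]
width: 0.329
gripper_force: 25.0
```

```bash
python3 -m creep '[[0,0,-0.9,-0.37,0.2],[0,0,-0.9,-0.37,0.2],[0,0,-0.9,-0.37,0.2],[-0.296,0.908,0,0,0.2],[-0.296,0.908,0,0,0.2],[-0.296,0.908,0,0,0.2],[-0.296,0.908,0,0,0.2],[-0.296,0.908,0,0,0.2],[-0.296,0.908,0,0,0.2],[-0.296,0.908,0,0,0.2],[-0.296,0.908,0,0,0.2],[0,0,0,0,0.2]]' 25;  python3 -m creep '[[0,0,0.5,0,0.2],[0,0,0.9,0,0.2],[0,0,0.9,0,0.2],[0,0,0,0,0.2],[0,0,0,0,0.2]]'
cat > plan.py <<'E'
import sys; from h import *
from cell import readout
M={'3':([.5271,.0683,.1055],6.3,41),'1':([.5428,-.0438,.1052],-1.2,29)}
def frame(k):
    m,az,t=M[k];az,t=np.radians([az,t]);h=np.array([np.cos(az),np.sin(az),0]);n=np.sin(t)*h+[0,0,np.cos(t)];x=np.cos(t)*h-[0,0,np.sin(t)]
    return np.array(m),h,n,x,np.cross(n,x)
def rel(k,to):   # tool-axis units from current measured pose to world point
    s=readout.observe();Rt=R.from_rotvec(s['ee_rot']).as_matrix();return (Rt.T@(to-s['position'])/.04).round(3)
def tcp(k,px,pz,th,L):  # tip at mouth-frame (px,pz) mm, tilt th deg -> TCP
    m,h,n,x,y=frame(k);th=np.radians(th);return m+x*px/1e3+n*pz/1e3+L*(np.sin(th)*h+[0,0,np.cos(th)])-[0,0,.0188]
E
python3 - <<'E'
from plan import *
t=tcp('3',1.8,-5.1,0,.1197);print('to start',rel('3',t));a=t
s=readout.observe();print(s['position'],s['ee_rot'],s['force'])
T=R.from_rotvec(s['ee_rot']).as_matrix()
for f in np.linspace(1/8,1,8):
    b=tcp('3',3+(0.5-3)*f,-5-7*f,41*f,.1197);print((T.T@(b-a)/.04).round(3));a=b
d=grab('wrist');cv2.imwrite('pics/w3.png',d['pixels'][60:400,160:480].repeat(2,0).repeat(2,1)[:600])
E
```

```text
clock: 8.57
position: [0.5232, 0.0625, 0.3148]
ee_rot: [3.135, 0.164, -0.001]
force: [-0.4, 0.4, -1.1]
width: 0.33
gripper_force: 25.0
clock: 9.2
position: [0.5243, 0.0671, 0.2241]
ee_rot: [-3.136, -0.174, -0.002]
force: [-0.4, -0.6, -0.2]
width: 0.324
gripper_force: 25.0
to start [ 0.022 -0.022  0.568]
[0.52433495 0.06711841 0.22408742] [-3.13628486e+00 -1.74078332e-01 -2.04020456e-03] [-0.37808854 -0.64460595 -0.16686308]
[0.271 0.    0.042]
[0.245 0.    0.048]
[0.241 0.    0.071]
[0.234 0.    0.094]
[0.226 0.    0.117]
[0.215 0.    0.138]
[0.203 0.    0.159]
[0.189 0.    0.178]
```

View pics/w3.png

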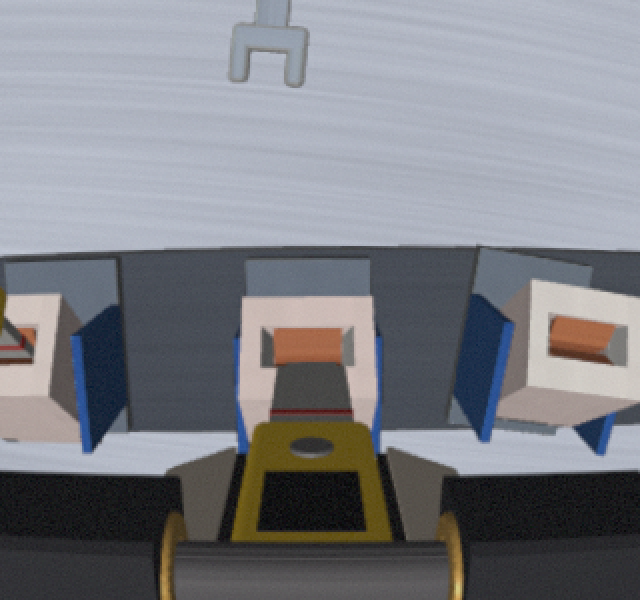

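```bash
python3 -m creep '[[0.02,-0.02,0.3,0,0.2],[0,0,0.27,0,0.2],[0,0,0,0,0.2],[0.27,0,0.04,0,0.2],[0.245,0,0.05,0,0.2],[0.24,0,0.07,0,0.2],[0,0,0,0,0.2]]'; python3 -c "
from h import *
d=grab('wrist');cv2.imwrite('pics/w4.png',d['pixels'][60:400,160:480].repeat(2,0).repeat(2,1)[:600])"
```

```text
clock: 10.12
position: [0.5568, 0.0709, 0.1945]
ee_rot: [-3.136, -0.172, -0.005]
force: [0.2, -0.8, 4.8]
width: 0.322
gripper_force: 25.0
```

View pics/w4.png

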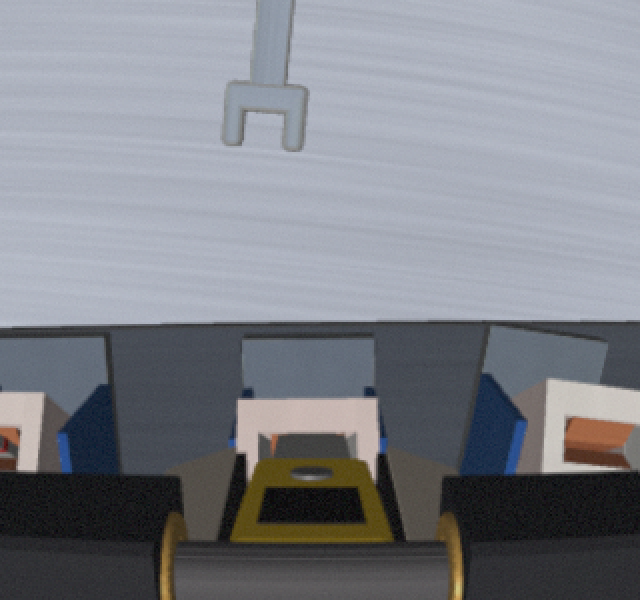

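```bash
python3 -m creep '[[0.235,0,0.09,0,0.2],[0.225,0,0.11,0,0.2],[0,0,0,0,0.2],[0.215,0,0.135,0,0.2],[0.205,0,0.155,0,0.2],[0.19,0,0.175,0,0.2],[0,0,0,0,0.2]]'; python3 - <<'E'
from plan import *
print('resid',rel('3',tcp('3',0.5,-12,41,.1197)))
d=grab('side');cv2.imwrite('pics/s2.png',cv2.resize(d['pixels'][170:340,280:400],None,fx=3.5,fy=3.5,interpolation=cv2.INTER_CUBIC))
E
```

```text
clock: 11.05
position: [0.5999, 0.0757, 0.168]
ee_rot: [-3.136, -0.172, -0.007]
force: [1.0, -0.0, 4.0]
width: 0.327
gripper_force: 25.0
resid [-0.053 -0.015  0.008]
```

View pics/s2.png

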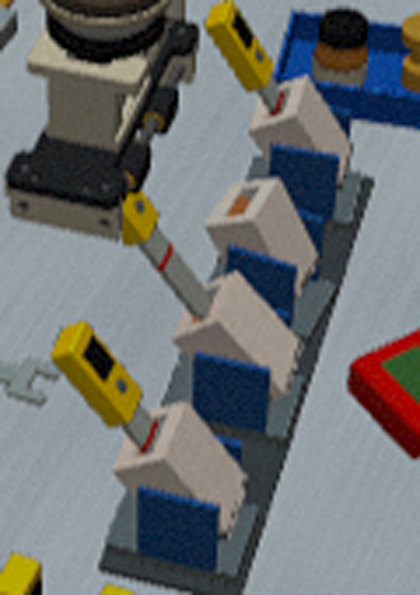

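```bash
python3 -m creep '[[0,0,0,0,0.2],[-0.11,0,0.115,0,0.2],[-0.11,0,0.12,0,0.2],[-0.11,0,0.12,0,0.2],[0,0,0,0,0.2],[-0.11,0,0.12,0,0.2],[-0.11,0,0.12,0,0.2],[-0.11,0,0.12,0,0.2],[0,0,0,0,0.2],[0,0,0,0,0.2]]' 60; cat > red.py <<'E'
from plan import *
def look(k,cam):
    m,h,n,x,y=frame(k);d=grab(cam);hsv=cv2.cvtColor(d['pixels'],cv2.COLOR_BGR2HSV)
    mk=((hsv[...,0]<6)|(hsv[...,0]>172))&(hsv[...,1]>110)&(hsv[...,2]>50)
    v,u=np.nonzero(mk&(d['z_map']>0));p=fpts(d,zip(u,v)) if cam=='wrist' else pts(d)[v,u]
    q=(p-m)@np.stack([x,y,n],1)*1e3
    i=(abs(q[:,0])<10)&(abs(q[:,1])<16)&(q[:,2]>-8)&(q[:,2]<60)
    print(cam,'red n',i.sum(),'mean xyz mm',q[i].mean(0).round(1) if i.any() else '', 'z range',(q[i,2].min().round(1),q[i,2].max().round(1)) if i.any() else '')
if __name__=='__main__':
    k=sys.argv[1];s=readout.observe();m,h,n,x,y=frame(k)
    g=s['position']+[0,0,.0188];print('grasp in mouth mm',((g-m)@np.stack([x,y,n],1)*1e3).round(1),s['force'].round(1))
    for c in ('side','top','wrist'): look(k,c)
E
python3 red.py 3
```

```text
clock: 12.35
position: [0.5704, 0.0722, 0.138]
ee_rot: [3.137, 0.173, -0.001]
force: [3.2, 1.0, -0.8]
width: 0.324
gripper_force: 60.0
grasp in mouth mm [-0.8 -0.8 67.2] [ 3.2  1.  -0.8]
side red n 14 mean xyz mm [-4.2 -0.6  4.9] z range (np.float64(2.8), np.float64(6.6))
top red n 0 mean xyz mm  z range 
wrist red n 0 mean xyz mm  z range
```

```bash
python3 -m creep '[[-0.05,0,0.06,0,0.2],[0,0,0,0,0.2],[0,0,0,0,0.2]]' 60; python3 red.py 3;python3 - <<'E'
from h import *
d=load('side');cv2.imwrite('pics/s3.png',cv2.resize(d['pixels'][250:320,290:370],None,fx=7,fy=7,interpolation=cv2.INTER_CUBIC))
E
```

```text
clock: 12.88
position: [0.5695, 0.0721, 0.1363]
ee_rot: [-3.137, -0.173, -0.002]
force: [4.9, 0.2, 3.3]
width: 0.321
gripper_force: 60.0
grasp in mouth mm [-0.4 -0.8 65.4] [4.9 0.2 3.3]
side red n 14 mean xyz mm [-4.2  0.3  3.6] z range (np.float64(0.1), np.float64(6.7))
top red n 0 mean xyz mm  z range 
wrist red n 0 mean xyz mm  z range
```

View pics/s3.png

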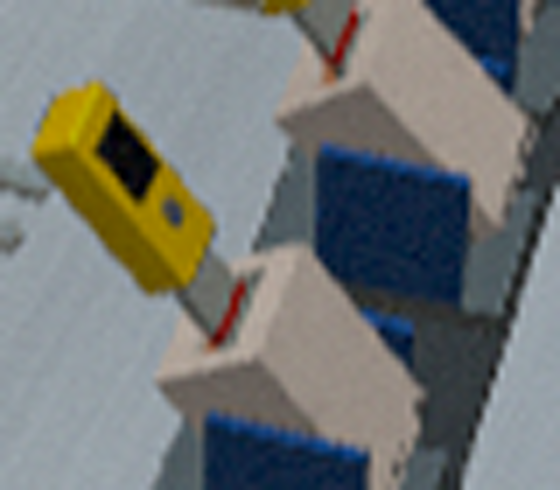

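```bash
python3 -m creep '[[-0.03,0,0.04,0,0.2],[0,0,0,0,0.2],[0,0,0,0,0.2]]' 60; python3 red.py 3
```

```text
clock: 13.4
position: [0.5684, 0.072, 0.1348]
ee_rot: [-3.137, -0.173, -0.003]
force: [5.3, 0.9, 3.4]
width: 0.322
gripper_force: 60.0
grasp in mouth mm [-0.3 -0.8 63.5] [5.3 0.9 3.4]
side red n 14 mean xyz mm [-4.9  1.8  2.1] z range (np.float64(-0.5), np.float64(6.7))
top red n 0 mean xyz mm  z range 
wrist red n 0 mean xyz mm  z range
```

```bash
python3 -m creep '[[0,0,0,0,0.7],[0,0,0,0,0.7],[0,0,0,0,0.7],[0,0,0,0,0.7],[0,0,0,0,0.7],[0,0,0,0,0.7],[0,0,-0.9,0,0.7],[0,0,-0.9,0,0.7],[0,0,-0.9,0,0.7],[0,0,-0.9,0,0.7],[0,0,0,0,0.7]]' 25; python3 red.py 3
```

```text
clock: 14.92
position: [0.569, 0.0726, 0.2813]
ee_rot: [-3.136, -0.173, -0.008]
force: [0.1, 0.2, -0.7]
width: 0.701
gripper_force: 0.0
grasp in mouth mm [-95.9  -0.3 174.5] [ 0.1  0.2 -0.7]
side red n 13 mean xyz mm [-0.  -0.2  2. ] z range (np.float64(-1.4), np.float64(4.8))
top red n 0 mean xyz mm  z range 
wrist red n 35 mean xyz mm [-0.5 -0.4  1. ] z range (np.float64(-2.6), np.float64(3.4))
```

```bash
python3 -m creep '[[0,0,0,0.55,0.8],[0,0,0,0.55,0.8],[-0.1,-0.9125,0,0,0.8],[-0.1,-0.9125,0,0,0.8],[-0.1,-0.9125,0,0,0.8],[-0.1,-0.9125,0,0,0.8],[-0.1,-0.9125,0,0,0.8],[-0.1,-0.9125,0,0,0.8],[-0.1,-0.9125,0,0,0.8],[-0.1,-0.9125,0,0,0.8],[0,0,0,0,0.8],[0,0,0,0,0.8]]' 25; python3 - <<'E'
from plan import *
print(rel('',np.array([.5275,.3633,.107])))
d=grab('wrist');p=[];hsv=cv2.cvtColor(d['pixels'],cv2.COLOR_BGR2HSV)
v,u=np.nonzero((hsv[...,0]>18)&(hsv[...,0]<32)&(hsv[...,1]>150)&(d['z_map']>0))
q=fpts(d,zip(u,v));q=q[(abs(q[:,2]-.156)<.004)]
for x0 in (.4665,.5275): 
    t=q[(abs(q[:,0]-x0)<.02)&(abs(q[:,1]-.363)<.03)];print(len(t),((t.min(0)+t.max(0))/2).round(4) if len(t) else '')
E
```

```text
clock: 16.58
position: [0.526, 0.3621, 0.2778]
ee_rot: [3.14, 0.051, -0.001]
force: [0.9, -0.5, 0.1]
width: 0.799
gripper_force: 0.0
[ 0.039 -0.032  4.27 ]
732 [0.4679 0.3619 0.1552]
870 [0.5274 0.3641 0.1551]
```

```bash
python3 -m creep '[[0.04,-0.035,0.9,0,0.8],[0,0,0.9,0,0.8],[0,0,0.9,0,0.8],[0,0,0.9,0,0.8],[0,0,0.67,0,0.8],[0,0,0,0,0.8],[0,0,0,0,0.2],[0,0,0,0,0.2],[0,0,0,0,0.2],[0,0,0,0,0.2],[0,0,0,0,0.2],[0,0,0,0,0.2]]' 25;python3 -m creep '[[0,0,0,0,0.2],[0,0,0,0,0.2],[0,0,0,0,0.2]]'
```

```text
clock: 18.12
position: [0.5275, 0.3642, 0.1077]
ee_rot: [3.141, 0.052, 0.0]
force: [-0.2, -0.7, 1.8]
width: 0.326
gripper_force: 25.0
clock: 18.5
position: [0.5275, 0.3642, 0.1077]
ee_rot: [-3.141, -0.052, -0.0]
force: [-0.4, -0.5, 5.0]
width: 0.327
gripper_force: 25.0
```

```bash
python3 -m creep '[[0,0,-0.5,0,0.2],[0,0,-1,0,0.2],[0,0,-1,0,0.2],[0,0,-1,0.39,0.2],[0,0,-1,0.39,0.2],[0,0,-1,0,0.2],[0,0,0,0,0.2]]' 25;python3 -m creep '[[0.052,0.926,0,0,0.2],[0.052,0.926,0,0,0.2],[0.052,0.926,0,0,0.2],[0.052,0.926,0,0,0.2],[0.052,0.926,0,0,0.2],[0.052,0.926,0,0,0.2],[0.052,0.926,0,0,0.2],[0.052,0.926,0,0,0.2],[0.052,0.926,0,0,0.2],[0.052,0.926,0,0,0.2],[0.052,0.926,0,0,0.2],[0,0,0,0,0.2]]'
python3 -m creep '[[0,0,0.7,0,0.2],[0,0,0.9,0,0.2],[0,0,0.9,0,0.2],[0,0,0,0,0.2],[0,0,0,0,0.2]]'
python3 - <<'E'
from plan import *
t=tcp('1',1.8,-5.1,0,.1205);print('to start',rel('1',t));a=t
s=readout.observe();T=R.from_rotvec(s['ee_rot']).as_matrix()
for f in np.linspace(1/6,1,6):
    b=tcp('1',3+(0.5-3)*f,-5-7*f,29*f,.1205);print((T.T@(b-a)/.04).round(3));a=b
E
```

```text
clock: 19.38
position: [0.5279, 0.3656, 0.3322]
ee_rot: [-3.137, 0.032, -0.008]
force: [-0.2, 0.5, -0.7]
width: 0.325
gripper_force: 25.0
clock: 20.88
position: [0.5411, -0.0475, 0.3268]
ee_rot: [3.14, -0.042, -0.003]
force: [-0.1, 1.0, -1.2]
width: 0.324
gripper_force: 25.0
clock: 21.5
position: [0.5422, -0.043, 0.2288]
ee_rot: [-3.141, 0.032, -0.002]
force: [1.1, 0.3, -1.3]
width: 0.323
gripper_force: 25.0
to start [-0.009  0.02   0.681]
[0.258 0.    0.044]
[0.229 0.    0.053]
[0.225 0.    0.074]
[0.22  0.    0.095]
[0.213 0.    0.115]
[0.204 0.    0.134]
```

```bash
python3 -m creep '[[0,0.02,0.4,0,0.2],[0,0,0.28,0,0.2],[0,0,0,0,0.2],[0.26,0,0.04,0,0.2],[0.23,0,0.05,0,0.2],[0.225,0,0.07,0,0.2],[0,0,0,0,0.2],[0.22,0,0.095,0,0.2],[0.21,0,0.115,0,0.2],[0.2,0,0.135,0,0.2],[0,0,0,0,0.2]]'; python3 - <<'E'
from plan import *
print('resid',rel('1',tcp('1',0.5,-12,29,.1205)))
d=grab('side');cv2.imwrite('pics/s4.png',cv2.resize(d['pixels'][170:300,290:400],None,fx=4,fy=4,interpolation=cv2.INTER_CUBIC))
E
```

```text
clock: 22.88
position: [0.5982, -0.0455, 0.1812]
ee_rot: [-3.141, 0.034, -0.006]
force: [0.5, -0.5, 1.9]
width: 0.327
gripper_force: 25.0
resid [-0.059 -0.012  0.004]
```

View pics/s4.png

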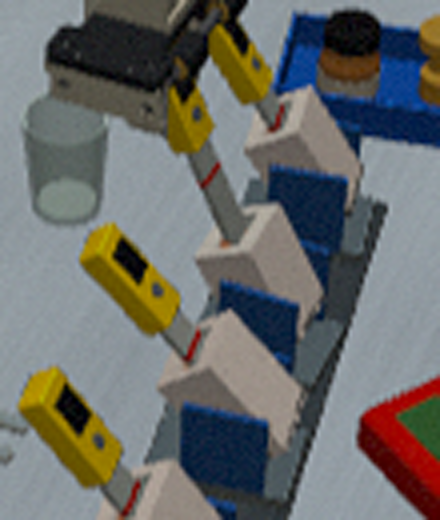

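```bash
python3 -m creep '[[0,0,0,0,0.2],[-0.09,0,0.145,0,0.2],[-0.09,0,0.145,0,0.2],[-0.09,0,0.145,0,0.2],[0,0,0,0,0.2],[-0.09,0,0.145,0,0.2],[-0.09,0,0.145,0,0.2],[-0.09,0,0.145,0,0.2],[0,0,0,0,0.2],[0,0,0,0,0.2]]' 60; python3 red.py 1
```

```text
clock: 24.18
position: [0.5744, -0.0452, 0.1447]
ee_rot: [-3.141, 0.033, -0.002]
force: [6.8, 0.3, -3.2]
width: 0.323
gripper_force: 60.0
grasp in mouth mm [-0.6 -0.8 66.4] [ 6.8  0.3 -3.2]
side red n 10 mean xyz mm [-5.5 -0.   2.6] z range (np.float64(0.8), np.float64(4.2))
top red n 0 mean xyz mm  z range 
wrist red n 0 mean xyz mm  z range
```

```bash
python3 -m creep '[[-0.03,0,0.05,0,0.2],[0,0,0,0,0.2],[0,0,0,0,0.2]]' 60; python3 red.py 1; python3 -m creep '[[0,0,0,0,0.7],[0,0,0,0,0.7],[0,0,0,0,0.7],[0,0,0,0,0.7],[0,0,0,0,0.7],[0,0,0,0,0.7],[0,0,-0.9,0,0.7],[0,0,-0.9,0,0.7],[0,0,-0.9,0,0.7],[0,0,-0.9,0,0.7],[0,0,0,0,0.7],[0,0,0,0,0.7]]' 25; python3 red.py 1; python3 red.py 3
python3 - <<'E'
from h import *
a=cv2.resize(load('side')['pixels'][170:340,290:400],None,fx=3.5,fy=3.5,interpolation=cv2.INTER_CUBIC)
b=cv2.resize(load('wrist')['pixels'][100:400,100:300],(397,595))
cv2.imwrite('pics/s5.png',np.hstack([a,b]))
E
```

```text
clock: 24.7
position: [0.5738, -0.0452, 0.1433]
ee_rot: [-3.141, 0.033, -0.004]
force: [7.4, -0.3, 0.2]
width: 0.328
gripper_force: 60.0
grasp in mouth mm [-0.5 -0.7 64.8] [ 7.4 -0.3  0.2]
side red n 9 mean xyz mm [-4.7  1.   0.5] z range (np.float64(-1.8), np.float64(2.1))
top red n 0 mean xyz mm  z range 
wrist red n 0 mean xyz mm  z range 
clock: 26.35
position: [0.5723, -0.0453, 0.2868]
ee_rot: [3.141, -0.033, -0.001]
force: [-0.0, 0.1, -0.2]
width: 0.701
gripper_force: 0.0
grasp in mouth mm [-71.3  -0.8 189.6] [-0.   0.1 -0.2]
side red n 13 mean xyz mm [ 0.6 -0.  -0. ] z range (np.float64(-2.7), np.float64(3.5))
top red n 0 mean xyz mm  z range 
wrist red n 0 mean xyz mm  z range 
grasp in mouth mm [-106.5 -117.8  171.6] [-0.4 -0.2  0.1]
side red n 13 mean xyz mm [ 0.4 -0.7  1.7] z range (np.float64(-0.4), np.float64(4.9))
top red n 0 mean xyz mm  z range 
wrist red n 47 mean xyz mm [-0.7 -3.3  2. ] z range (np.float64(-1.2), np.float64(5.0))
```

View pics/s5.png

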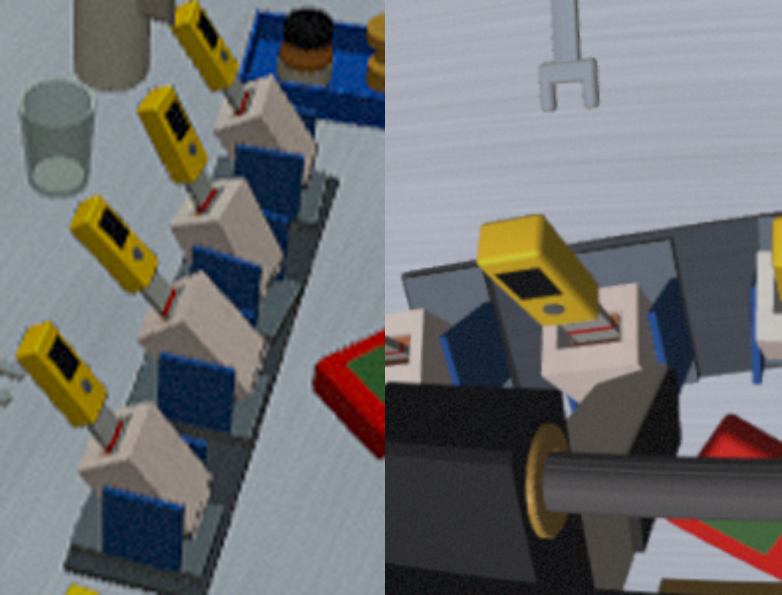

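All four look alike, with both new gauges within about 2 mm of the rim, so I'm handing it in.

```bash
python3 -c "
from cell import sign_off; print(sign_off())"
```

```text
the job is handed in; nothing more can be done
None
```

I fitted spares into both empty holders, with the red lines about 0 to 2 mm from the rims by camera, and handed the job in about 26 s in. The third spare, the fitted gauges and the rest of the bench were left alone; no verdict came back.

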